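# Line up the tube offcuts by diameter for welding

### The job

Set the four steel tube offcuts out on the fixture plate for welding, in order of diameter: the thinnest on the yellow mark at one end of the row, then wider from mark to mark, up to the widest on the red mark at the other end (how tall they are does not matter). Stand each upright, centred on its own mark, and let go. Leave the wire brush and the orange magnet where they lie.

Things in the scene. Friction and masses are not known exactly. Their poses are not given: they have to be found in the camera images.
- tube_27: The thinnest of four loose bare-steel tube offcuts standing on end: outside diameter 27 mm, 50 mm tall, wall 4 mm, about 110 g, open through the middle. Origin at the centre of its lower end, z up along the tube.
- tube_38: The second thinnest of four loose bare-steel tube offcuts standing on end: outside diameter 38 mm, 65 mm tall, wall 4 mm, about 200 g, open through the middle. Origin at the centre of its lower end, z up along the tube.
- tube_48: The second widest of four loose bare-steel tube offcuts standing on end: outside diameter 48 mm, 40 mm tall, wall 4 mm, about 170 g, open through the middle. Origin at the centre of its lower end, z up along the tube.
- tube_60: The widest of four loose bare-steel tube offcuts standing on end: outside diameter 60 mm, 55 mm tall, wall 4 mm, about 280 g, open through the middle. Origin at the centre of its lower end, z up along the tube.
- mark_yellow: The yellow painted round mark, 72 mm across with a thin black cross in its middle, practically flat, on the bare-metal fixture plate. The plate is fixed, 8 mm thick, 116 x 360 mm, its top 8 mm above the bench. Four marks stand in one straight row along the plate, 90 mm between centres. Origin at the mark's centre on the plate's top, z up; its y axis runs along the row (to either end), x across it. It is at one end of the row, whichever end that is this time.
- mark_red: The red painted round mark, 72 mm across with a thin black cross in its middle, practically flat, on the bare-metal fixture plate. The plate is fixed, 8 mm thick, 116 x 360 mm, its top 8 mm above the bench. Four marks stand in one straight row along the plate, 90 mm between centres. Origin at the mark's centre on the plate's top, z up; its y axis runs along the row (to either end), x across it. It is at the end of the row opposite the yellow one.
- mark_white_a: A white painted round mark, 72 mm across with a thin black cross in its middle, practically flat, on the bare-metal fixture plate. The plate is fixed, 8 mm thick, 116 x 360 mm, its top 8 mm above the bench. Four marks stand in one straight row along the plate, 90 mm between centres. Origin at the mark's centre on the plate's top, z up; its y axis runs along the row (to either end), x across it. One of two alike inside the row; either may be the one next to yellow.
- mark_white_b: The other white painted round mark, 72 mm across with a thin black cross in its middle, practically flat, on the bare-metal fixture plate. The plate is fixed, 8 mm thick, 116 x 360 mm, its top 8 mm above the bench. Four marks stand in one straight row along the plate, 90 mm between centres. Origin at the mark's centre on the plate's top, z up; its y axis runs along the row (to either end), x across it. One of two alike inside the row; either may be the one next to yellow.
- brush: Bystander: a loose wire brush lying beyond the plate as seen from the robot, roughly along y; red grip, wooden back, brass-coloured bristles, 275 mm long, 26 mm wide, 32 mm high. Origin on the bench under its middle, own x axis along it towards the bristles.
- magnet: Bystander: a loose orange L-shaped welding magnet lying flat at the robot's right, legs 90 mm, 16 mm thick. Origin on the bench under the middle of its 90 x 90 mm outline.
Mind the look-alikes: they are no part of the job. What is shaped like the tube_48 but brown or pink is not meant.

How it is judged:
By the outcome, as a careful person would: the job done as asked, in the order asked, and still so for the second after the job is handed in, with the robot touching nothing.
It also fails if it takes over 112 s, if anything falls off the work surface, if the arm or the gripper's body presses on something with over 40 N, if the wrist force passes 120 N, or if a joint passes its speed limit or range.

### The arm

A 6-joint arm with a two-finger parallel gripper is mounted at the origin on the work surface. World frame = base frame: x ahead of the robot, y to its left, z up, the work surface at z = 0. Lengths are in m, angles in rad, forces in N, time in s.
With the tool pointing down it reaches from about 0.275 to 0.725 m from the base axis. Payload 5.6 kg.
Tool frame: the origin (TCP) lies on the centre line of the jaws, within the pads' length; the fingertips stand 25 mm ahead of it and the grasp point (between the pads) lies 6 mm ahead of it; x points along the fingers, z is the direction in which the jaws open and shut, and the axes are right-handed (so a half turn about x gives the same grasp; the last joint's range is limited). The gripper opens to 85 mm and grips with 20 to 120 N. Pads are 22 mm wide; open, the fingers measure 114 mm over their backs; the gripper's body (76 mm by 85 mm) begins 54 mm behind the grasp point. The pads swing forward as they close: fully open they stand 13 mm farther back than shut.
Start: joints at [1.607, 0.255, 0.108, 0, -1.424, -0.285], TCP at [0.135, 0.533, 0.256] pointing down, gripper open.
Joint ranges: [-2.95, 2.95], [-1.21, 1.97], [-1.09, 1.5], [-2.87, 1.71], [-2.94, -0.07], [-3.05, 3.05]. Speed limits (rad/s): [2.57, 2.57, 3.14, 3.14, 3.14, 3.14].

### API

Orientations are given as a unit quaternion [w, x, y, z].
In Python, from cell import robot gives the robot as it stands.
- The arm moves only by the tool step_arm, never from a script. Its argument "moves" is a list of rows, each an object of numbers: "x", "y", "z": the shift along the tool's x, y, z as a fraction of full scale; "rx", "ry", "rz": the turn, a rotation vector about the tool's x, y, z as a fraction of full scale. A call has 1 to 8 rows; each row is the pose to reach, as a shift and turn from the pose commanded when the call began, along the tool's axes at that moment, turning the shorter way round; what a row does not reach only later rows make up. Full scale, the value 1, is 0.15 m for a shift and 180 degrees for a turn. A row lasts 1/12 s, in which the tool goes at most 41.7 mm and 7.16 degrees, less where a joint would pass 70% of its speed; a pose out of reach is approached as far as the arm can. A call with a number of a shift or a turn outside -1 to 1 is refused whole. A call with a gripper value outside its range is refused whole. "hand" is the gripper command: -1 is shut, 1 is fully open, values between are in proportion, set as the call begins (left out, the last holds). The fingers move at their own pace and stop on an object; "squeeze" is the grip in N (left out, the last holds). Time passes only in rows, so rows that repeat a pose let the fingers close. It gives the time, the measured TCP pose, the force and the opening at its end, in the units of the state.
- robot.read_state(): the state, without advancing time (a new reading comes with each control period).
- robot.capture(name): name is "side" or "top"; returns (picture, depth): 384x512x3 uint8, red, green, blue; 384x512 float32, m along the optical axis (not along the pixel's ray), 0 where there is no reading.
- robot.camera_params(name): a dict with "mtx" (3x3 intrinsics, pixels), "R" (3x3) and "t" (3): a world point X has camera coordinates R X + t. Camera axes: x right, y down, z forward; pixel columns grow to the right and rows downward; lengths in m; the calibration is good to about 2 mm. A picture is of the moment at which its call begins. camera_params takes no time and is no camera call.
- robot.sign_off(): hands the job in, once; it reports no verdict.
Trained networks look in the newest picture that a camera, given by its name, has taken for a name from the list of things; names that differ only in an ending like _2 or _b are one class to them, and where a whole thing is asked for, a point or a joint stands for the part that bears it (a point fixed in the world has none). Each returns a list of dicts, best first, with "score" (0 to 1); they miss things now and then, are a little off and sometimes report something else, mostly with a low value. They report only what shows in the picture. A call takes as long as a camera call. They do not tell look-alikes from the thing itself.
- robot.trace(camera, name): "mask" (384x512 bool, what is visible of it) and "extent" ([left, top, width, height] in pixels, round what is visible of it).
The state is a dict: "time_s": time; "joint_pos": joint angles; "joint_vel": joint speeds; "tau": joint torques, N m; "ee_pos": TCP position; "ee_rot": TCP orientation; "force": force on the tool from outside, world axes, zero at the start; "torque": the same for the moment, N m; "grip_width": finger opening in m.
Only numpy, scipy, OpenCV 4.12 (cv2) and the standard library are available. Lean on these libraries where they do the work, as an engineer would, in place of code of your own. Each camera call takes 0.05 s, during which the arm holds its last target. There are 200 camera calls.

## Working session

There is one attempt and no reset: what is moved stays moved. The work goes in short steps, Python scripts to look and compute and a tool call to move; the robot and the scene stay as the last step left them, time stands still between calls to the robot, and variables do not carry over. Pictures are saved under pics/ and viewed, about 12 in all and at most 16, crops included, and the job is handed in when it is done.

Besides the shell and the picture viewer there is one more tool, called after ">>>" as a command line: name --argument value ..., lists and objects as JSON in quotes. step_arm: Moves the arm, as the interface text tells. Its arguments: {"type":"object","properties":{"moves":{"type":"array"},"hand":{"type":"number"},"squeeze":{"type":"number"}},"required":["moves"]}

```bash
ls; mkdir -p pics
python3 - <<'E'
from cell import robot
import cv2,numpy as np
print(robot.read_state())
for n in("top","side"):
    p,d=robot.capture(n); cv2.imwrite(f"pics/{n}0.png",p[:,:,::-1]); np.savez(f"pics/{n}0.npz",p=p,d=d); c=robot.camera_params(n); print(n,c,-c["R"].T@c["t"])
E
```

```text
pics
{'time_s': 0.0, 'joint_pos': array([ 1.60658968e+00,  2.55788947e-01,  1.06980146e-01, -4.93580170e-04,
       -1.42390025e+00, -2.84622985e-01]), 'joint_vel': array([-0.00147431, -0.00051854, -0.00025098, -0.00151497, -0.00078359,
       -0.00033596]), 'tau': array([-1.99389078e-04, -3.86638713e+01,  2.37944895e+01,  5.36511630e+00,
       -6.03376451e-03,  1.17038326e-05]), 'ee_pos': array([0.1352612 , 0.53263769, 0.2553611 ]), 'ee_rot': array([-0.434515  , -0.55766205, -0.43362035,  0.55873352]), 'force': array([-0.83645072, -0.58302902,  0.16894301]), 'torque': array([ 0.02025507,  0.0406695 , -0.05741716]), 'grip_width': 0.08535703696257618}
top {'mtx': array([[424.79312087,   0.        , 248.01117215],
       [  0.        , 424.79312087, 194.83090706],
       [  0.        ,   0.        ,   1.        ]]), 'R': array([[ 0.02330303, -0.99969562, -0.00810138],
       [-0.99596351, -0.02251189, -0.08689015],
       [ 0.08668132,  0.01009348, -0.99618496]]), 't': array([-0.07251334,  0.58393909,  1.05163021])} [ 0.49211511 -0.06996031  1.09776929]
side {'mtx': array([[358.46078672,   0.        , 255.29268009],
       [  0.        , 358.46078672, 197.8841622 ],
       [  0.        ,   0.        ,   1.        ]]), 'R': array([[ 0.87389209, -0.48573468,  0.0193505 ],
       [-0.29978014, -0.56981995, -0.76513861],
       [ 0.38268066,  0.66284768, -0.64357476]]), 't': array([-0.54546969,  0.15624423,  0.63170369])} [ 0.28177978 -0.59464579  0.53665215]
```

View pics/top0.png

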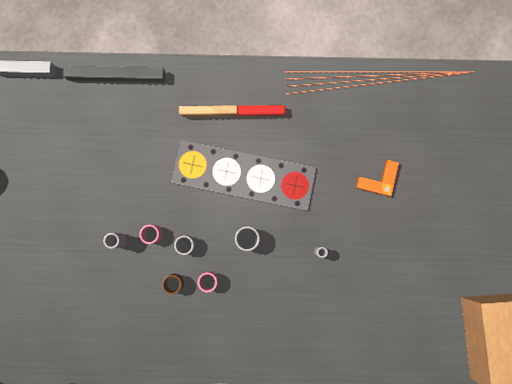

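View pics/side0.png

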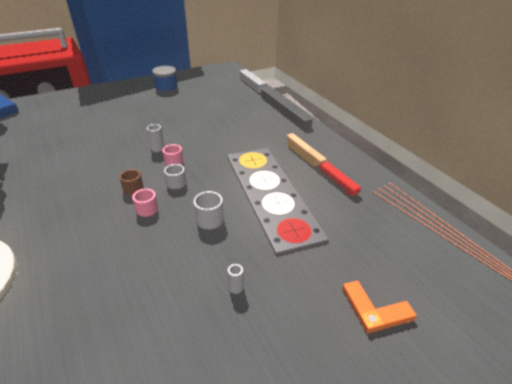

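Top view: yellow mark (193,165), whites (227,172) and (261,178), red (295,185). The grey tubes are 27 at (322,253), 38 at (111,241), 48 at (184,245) and 60 at (247,239). Pink (149,234) and (207,282) and brown (172,284) are look-alikes. The side view agrees with this.

```bash
cat > h.py <<'E'
from cell import robot
import cv2,numpy as np
from scipy.optimize import least_squares
def world(cam,d):
    c=robot.camera_params(cam); v,u=np.indices(d.shape)
    K=c["mtx"]; P=np.stack([(u-K[0,2])/K[0,0]*d,(v-K[1,2])/K[1,1]*d,d],-1)
    return (P-c["t"])@c["R"]
def ray(cam,uv,z):
    c=robot.camera_params(cam);o=-c["R"].T@c["t"]
    r=c["R"].T@np.linalg.inv(c["mtx"])@np.array([uv[0],uv[1],1.]); return o+r*(z-o[2])/r[2]
H={27:.050,38:.065,48:.040,60:.055}
def rim(cam,W,d,xy,D,z0):
    """circle fit on the top rim near xy: median rim z, then fixed-radius fit of points at mid wall"""
    m=(d>0)&(np.hypot(W[...,0]-xy[0],W[...,1]-xy[1])<D/2000+.012)&(abs(W[...,2]-z0-H[D])<.008)
    if m.sum()<8: return None
    z=np.median(W[m][:,2])
    v,u=np.nonzero(m); Q=np.array([ray(cam,p,z0+H[D])[:2] for p in zip(u,v)])
    r=D/2000-.002
    f=least_squares(lambda p:np.hypot(*(Q-p).T)-r,Q.mean(0),loss="soft_l1",f_scale=.002)
    return f.x,z,m.sum(),np.sqrt(np.mean(f.fun**2))
def mark(cam,p,W,uv,z=.008):
    """ellipse fit of the painted disc by flood fill from beside the cross"""
E
python3 - <<'E'
from h import *
for cam,tu,mk in (("top",{27:(322,253),38:(111,241),48:(184,245),60:(247,239)},dict(y=(193,165),w1=(227,172),w2=(261,178),r=(295,185))),
               ("side",{27:(236,270),38:(154,128),48:(175,170),60:(209,201)},dict(y=(253,160),w1=(265,180),w2=(278,203),r=(294,231)))):
    f=np.load(f"pics/{cam}0.npz");p,d=f["p"],f["d"];W=world(cam,d)
    for D,uv in tu.items():
        x0=ray(cam,uv,H[D])[:2]; r=rim(cam,W,d,x0,D,0)
        if r: r=rim(cam,W,d,r[0],D,0)
        print(cam,D,x0.round(4),r)
    hsv=cv2.cvtColor(p,cv2.COLOR_RGB2HSV)
    for k,uv in mk.items():
        u,v=uv; w=ray(cam,uv,.008)[:2]
        Hh,S,V=[hsv[...,i].astype(int) for i in range(3)]
        c={'y':(abs(Hh-23)<10)&(S>120)&(V>120),'r':((Hh<8)|(Hh>172))&(S>120)&(V>90)}.get(k,(S<60)&(V>170))
        near=(np.hypot(W[...,0]-w[0],W[...,1]-w[1])<.045)
        m=cv2.morphologyEx((c&near).astype(np.uint8),cv2.MORPH_CLOSE,np.ones((5,5)))
        vv,uu=np.nonzero(m);Q=np.array([ray(cam,q,.008)[:2] for q in zip(uu,vv)])
        print(cam,k,Q.mean(0).round(4),len(Q),"diam",2*np.sqrt(4*np.linalg.eigvalsh(np.cov(Q.T))).round(4)/1, "zdepth",np.median(W[m>0][:,2]).round(4))
for n in("tube_27","tube_38","tube_48","tube_60"):
    print(n,[(round(float(t["score"]),2),[int(i) for i in t["extent"]]) for t in robot.trace("top",n)])
E
```

```text
top 27 [ 0.4447 -0.2434] (array([ 0.44791127, -0.24335283]), np.float64(0.049822360869064296), np.int64(55), np.float64(0.0012968317830740533))
top 38 [0.4622 0.2699] (array([0.46493346, 0.26809304]), np.float64(0.06451846228998911), np.int64(92), np.float64(0.001530532983556551))
top 48 [0.4559 0.0964] (array([0.45724068, 0.0961716 ]), np.float64(0.03993711037340912), np.int64(106), np.float64(0.0013774330179258012))
top 60 [ 0.4745 -0.0594] (array([ 0.47719891, -0.05982614]), np.float64(0.05498436505204968), np.int64(122), np.float64(0.001230342899977934))
top y [0.6636 0.0876] 603 diam [0.072  0.0728] zdepth 0.0091
top w1 [ 0.6471 -0.0008] 660 diam [0.0754 0.0756] zdepth 0.009
top w2 [ 0.631  -0.0895] 666 diam [0.0754 0.0758] zdepth 0.009Traceback (most recent call last):
  File "<stdin>", line 16, in <module>
  File "h.py", line 9, in ray
    c=robot.camera_params(cam);o=-c["R"].T@c["t"]
ValueError: time passes only in moves, steps and waits
```

```bash
sed -i 's/^def world/CP={n:robot.camera_params(n) for n in ("top","side")}\ndef world/; s/c=robot.camera_params(cam)/c=CP[cam]/' h.py
cat > marks.py <<'E'
from h import *
def marks(cam,p,W,mk):
    out={}
    hsv=cv2.cvtColor(p,cv2.COLOR_RGB2HSV); Hh,S,V=[hsv[...,i].astype(int) for i in range(3)]
    for k,uv in mk.items():
        w=ray(cam,uv,.008)[:2]
        c={'y':(abs(Hh-23)<10)&(S>120)&(V>120),'r':((Hh<8)|(Hh>172))&(S>120)&(V>90)}.get(k,(S<60)&(V>150))
        m=cv2.morphologyEx((c&(np.hypot(W[...,0]-w[0],W[...,1]-w[1])<.045)).astype(np.uint8),cv2.MORPH_CLOSE,np.ones((5,5)))
        vv,uu=np.nonzero(m);Q=np.array([ray(cam,q,.008)[:2] for q in zip(uu,vv)])
        out[k]=Q.mean(0); print(cam,k,Q.mean(0).round(4),len(Q))
    return out
E
python3 - <<'E'
from marks import *
for cam,tu,mk in (("top",{},dict(y=(193,165),w1=(227,172),w2=(261,178),r=(295,185))),
               ("side",{27:(236,270),38:(154,128),48:(175,170),60:(209,201)},dict(y=(253,160),w1=(265,180),w2=(278,203),r=(294,231)))):
    f=np.load(f"pics/{cam}0.npz");p,d=f["p"],f["d"];W=world(cam,d)
    for D,uv in tu.items():
        r=rim(cam,W,d,ray(cam,uv,H[D])[:2],D,0)
        if r: r=rim(cam,W,d,r[0],D,0)
        print(cam,D,r)
    marks(cam,p,W,mk)
robot.capture("top")
for n in("tube_27","tube_38","tube_48","tube_60"):
    print(n,[(round(float(t["score"]),2),[int(i) for i in t["extent"]]) for t in robot.trace("top",n)])
E
```

```text
top y [0.6636 0.0876] 603
top w1 [ 0.6443 -0.0035] 881
top w2 [ 0.6293 -0.0886] 828
top r [ 0.6151 -0.1783] 600
side 27 (array([ 0.44783759, -0.2452063 ]), np.float64(0.049229063990083935), np.int64(149), np.float64(0.0023724402894614465))
side 38 (array([0.46486426, 0.26454598]), np.float64(0.06299850726881144), np.int64(108), np.float64(0.004817821906380384))
side 48 (array([0.45705085, 0.09313396]), np.float64(0.03835624221911229), np.int64(173), np.float64(0.004009369690346806))
side 60 (array([ 0.47687244, -0.06233274]), np.float64(0.05380533871559391), np.int64(278), np.float64(0.0034532937184051215))
side y [0.665  0.0885] 312
side w1 [ 0.6495 -0.0014] 641
side w2 [ 0.6322 -0.0903] 811
side r [ 0.6163 -0.1783] 644
tube_27 [(0.61, [139, 223, 24, 20]), (0.58, [237, 226, 19, 22]), (0.54, [162, 272, 21, 20]), (0.53, [104, 232, 23, 16])]
tube_38 [(0.61, [139, 223, 24, 20]), (0.58, [237, 226, 19, 22]), (0.54, [162, 272, 21, 20]), (0.53, [104, 232, 23, 16])]
tube_48 [(0.61, [139, 223, 24, 20]), (0.58, [237, 226, 19, 22]), (0.54, [162, 272, 21, 20]), (0.53, [104, 232, 23, 16])]
tube_60 [(0.61, [139, 223, 24, 20]), (0.58, [237, 226, 19, 22]), (0.54, [162, 272, 21, 20]), (0.53, [104, 232, 23, 16])]
```

```bash
cat > go.py <<'E'
"""python3 go.py X Y Z : shift/turn in tool axes (fractions) from the measured pose to a TCP pose aligned with the plate"""
import sys,numpy as np
from cell import robot
from scipy.spatial.transform import Rotation as Ro
s=robot.read_state(); q=s["ee_rot"]; R=Ro.from_quat(np.r_[q[1:],q[0]]); M=R.as_matrix()
u=np.array([.983,-.180,0]);u/=np.linalg.norm(u)
best=None
for sg in (1,-1):
    z=sg*u;x=np.array([0,0,-1.]);T=np.stack([x,np.cross(z,x),z],1)
    rv=(R.inv()*Ro.from_matrix(T)).as_rotvec()/np.pi
    if best is None or np.linalg.norm(rv)<np.linalg.norm(best): best=rv
np.set_printoptions(suppress=True,precision=4)
print("t",s["time_s"],"pos",s["ee_pos"],"J",s["joint_pos"],"F",s["force"],"w",s["grip_width"])
print("axes y,z",M[:,1],M[:,2],"turn",best)
for a in sys.argv[1:]:
    print(a,"shift/0.15:",M.T@(np.array(eval(a))-s["ee_pos"])/.15)
E
python3 go.py "(.448,-.243,.15)" "(.27,.23,.2)"
```

```text
t 0.35 pos [0.1354 0.533  0.2561] J [ 1.6066  0.2553  0.1079 -0.0001 -1.4239 -0.2846] F [0.6291 0.3943 0.3895] w 0.08517382766413195
axes y,z [ 0.9692 -0.2462  0.    ] [-0.2462 -0.9692  0.0004] turn [ 0.4785  0.0001 -0.0001]
(.448,-.243,.15) shift/0.15: [0.7092 3.2937 4.5005]
(.27,.23,.2) shift/0.15: [0.3746 1.3672 1.7366]
```

>>> step_arm --moves '[{"y": 0.1, "z": 0.12, "rx": 0.035}, {"y": 0.25, "z": 0.27, "rx": 0.07}, {"y": 0.4, "z": 0.42, "rx": 0.105}, {"y": 0.55, "z": 0.57, "rx": 0.14}, {"y": 0.7, "z": 0.72, "rx": 0.175}, {"y": 0.85, "z": 0.87, "rx": 0.21}, {"y": 1, "z": 1, "rx": 0.245}, {"y": 1, "z": 1, "rx": 0.26}]' --hand 0.2

```text
$.moves[0]: bad value
```

```bash
python3 go.py "(.448,-.243,.15)"
```

```text
t 0.35 pos [0.1354 0.533  0.2561] J [ 1.6066  0.2553  0.1079 -0.0001 -1.4239 -0.2846] F [0.6291 0.3943 0.3895] w 0.08517382766413195
axes y,z [ 0.9692 -0.2462  0.    ] [-0.2462 -0.9692  0.0004] turn [ 0.4785  0.0001 -0.0001]
(.448,-.243,.15) shift/0.15: [0.7092 3.2937 4.5005]
```

>>> step_arm --moves '[{"x": 0, "y": 0.1, "z": 0.12, "rx": 0.035, "ry": 0, "rz": 0}, {"x": 0, "y": 0.25, "z": 0.27, "rx": 0.07, "ry": 0, "rz": 0}, {"x": 0, "y": 0.4, "z": 0.42, "rx": 0.105, "ry": 0, "rz": 0}, {"x": 0, "y": 0.55, "z": 0.57, "rx": 0.14, "ry": 0, "rz": 0}, {"x": 0, "y": 0.7, "z": 0.72, "rx": 0.175, "ry": 0, "rz": 0}, {"x": 0, "y": 0.85, "z": 0.87, "rx": 0.21, "ry": 0, "rz": 0}, {"x": 0, "y": 1, "z": 1, "rx": 0.245, "ry": 0, "rz": 0}, {"x": 0, "y": 1, "z": 1, "rx": 0.26, "ry": 0, "rz": 0}]' --hand 0.2

```text
time_s: 1.02
ee_pos: [0.2454, 0.3474, 0.257]
ee_rot: [0.174, 0.686, 0.174, -0.685]
force: [-0.1, -0.3, 0.2]
grip_width: 0.0511
```

```bash
python3 go.py "(.448,-.243,.15)"
```

```text
t 1.0167 pos [0.2454 0.3474 0.257 ] J [ 1.3277  0.0044 -0.1836  0.0006 -1.3822 -0.8308] F [-0.0634 -0.3129  0.2396] w 0.05111060684849782
axes y,z [ 0.4768 -0.879  -0.    ] [-0.879  -0.4768 -0.0008] turn [ 0.2158 -0.0002  0.0001]
(.448,-.243,.15) shift/0.15: [0.7124 4.1035 0.69  ]
```

>>> step_arm --moves '[{"x": 0, "y": 0.15, "z": 0.05, "rx": 0.035, "ry": 0, "rz": 0}, {"x": 0.05, "y": 0.35, "z": 0.1, "rx": 0.07, "ry": 0, "rz": 0}, {"x": 0.1, "y": 0.55, "z": 0.15, "rx": 0.105, "ry": 0, "rz": 0}, {"x": 0.15, "y": 0.75, "z": 0.2, "rx": 0.14, "ry": 0, "rz": 0}, {"x": 0.2, "y": 0.9, "z": 0.25, "rx": 0.175, "ry": 0, "rz": 0}, {"x": 0.2, "y": 1, "z": 0.3, "rx": 0.2158, "ry": 0, "rz": 0}, {"x": 0.2, "y": 1, "z": 0.3, "rx": 0.2158, "ry": 0, "rz": 0}]'

```text
time_s: 1.6
ee_pos: [0.2768, 0.195, 0.2261]
ee_rot: [0.064, -0.704, 0.064, 0.704]
force: [-0.6, -0.5, -0.9]
grip_width: 0.0512
```

```bash
python3 go.py "(.448,-.243,.15)"
```

```text
t 1.6 pos [0.2768 0.195  0.2261] J [ 1.0871 -0.168  -0.4159 -0.0001 -1.3233 -1.2682] F [-0.5507 -0.505  -0.8899] w 0.05124634837459293
axes y,z [-0.1802 -0.9836  0.0003] [-0.9836  0.1802  0.0002] turn [-0.      0.0001 -0.0001]
(.448,-.243,.15) shift/0.15: [ 0.5079  2.6663 -1.6489]
```

>>> step_arm --moves '[{"x": 0, "y": 0.15, "z": -0.1, "rx": 0, "ry": 0, "rz": 0}, {"x": 0, "y": 0.35, "z": -0.25, "rx": 0, "ry": 0, "rz": 0}, {"x": 0, "y": 0.6, "z": -0.4, "rx": 0, "ry": 0, "rz": 0}, {"x": 0, "y": 0.85, "z": -0.6, "rx": 0, "ry": 0, "rz": 0}, {"x": 0, "y": 1, "z": -0.7, "rx": 0, "ry": 0, "rz": 0}]'

```text
time_s: 2.02
ee_pos: [0.3555, 0.0301, 0.2268]
ee_rot: [-0.061, 0.705, -0.06, -0.704]
force: [0.7, 1.2, -0.4]
grip_width: 0.0511
```

>>> step_arm --moves '[{"x": 0.05, "y": 0.2, "z": -0.1, "rx": 0, "ry": 0, "rz": 0}, {"x": 0.1, "y": 0.4, "z": -0.25, "rx": 0, "ry": 0, "rz": 0}, {"x": 0.15, "y": 0.6, "z": -0.4, "rx": 0, "ry": 0, "rz": 0}, {"x": 0.2, "y": 0.85, "z": -0.6, "rx": 0, "ry": 0, "rz": 0}, {"x": 0.2, "y": 1, "z": -0.7, "rx": 0, "ry": 0, "rz": 0}, {"x": 0.2, "y": 1, "z": -0.7, "rx": 0, "ry": 0, "rz": 0}]'

```text
time_s: 2.52
ee_pos: [0.434, -0.1381, 0.1952]
ee_rot: [0.062, -0.704, 0.063, 0.705]
force: [-0.7, 0.6, 0.2]
grip_width: 0.0514
```

```bash
python3 go.py "(.448,-.243,.15)" "(.448,-.243,.035)"
```

```text
t 2.5167 pos [ 0.434  -0.1381  0.1952] J [ 0.0389  0.0985 -0.2433  0.0015 -1.2309 -0.2156] F [-0.6591  0.5757  0.2341] w 0.05136025622503286
axes y,z [-0.1753 -0.9845  0.0018] [-0.9845  0.1753  0.0016] turn [ 0.0016  0.0005 -0.0006]
(.448,-.243,.15) shift/0.15: [ 0.3019  0.6715 -0.2152]
(.448,-.243,.035) shift/0.15: [ 1.0686  0.6701 -0.2164]
```

>>> step_arm --moves '[{"x": 0.1, "y": 0.2, "z": -0.07, "rx": 0, "ry": 0, "rz": 0}, {"x": 0.2, "y": 0.45, "z": -0.15, "rx": 0, "ry": 0, "rz": 0}, {"x": 0.3, "y": 0.6, "z": -0.2, "rx": 0, "ry": 0, "rz": 0}, {"x": 0.35, "y": 0.67, "z": -0.215, "rx": 0.0016, "ry": 0, "rz": 0}, {"x": 0.35, "y": 0.67, "z": -0.215, "rx": 0.0016, "ry": 0, "rz": 0}, {"x": 0.35, "y": 0.67, "z": -0.215, "rx": 0.0016, "ry": 0, "rz": 0}]'

```text
time_s: 3.02
ee_pos: [0.4468, -0.2383, 0.1436]
ee_rot: [0.063, -0.704, 0.063, 0.705]
force: [-0.5, 0.2, 0.3]
grip_width: 0.0512
```

```bash
python3 go.py "(.448,-.243,.04)"
```

```text
t 3.0167 pos [ 0.4468 -0.2383  0.1436] J [-0.1801  0.2353 -0.2134 -0.0001 -1.1231  0.0019] F [-0.4619  0.1837  0.339 ] w 0.05119433756313664
axes y,z [-0.1773 -0.9842 -0.0001] [-0.9842  0.1773  0.001 ] turn [0.0009 0.0003 0.    ]
(.448,-.243,.04) shift/0.15: [ 0.6905  0.0297 -0.0145]
```

>>> step_arm --moves '[{"x": 0.1, "y": 0.03, "z": -0.015, "rx": 0, "ry": 0, "rz": 0}, {"x": 0.3, "y": 0.03, "z": -0.015, "rx": 0, "ry": 0, "rz": 0}, {"x": 0.3, "y": 0.03, "z": -0.015, "rx": 0, "ry": 0, "rz": 0}, {"x": 0.3, "y": 0.03, "z": -0.015, "rx": 0, "ry": 0, "rz": 0}, {"x": 0.3, "y": 0.03, "z": -0.015, "rx": 0, "ry": 0, "rz": 0}]'

```text
time_s: 3.43
ee_pos: [0.4493, -0.2429, 0.1007]
ee_rot: [-0.062, 0.705, -0.062, -0.704]
force: [0.1, 0.3, 1.1]
grip_width: 0.0513
```

```bash
python3 go.py "(.448,-.243,.04)"
python3 - <<'E'
from h import *
p,d=robot.capture("side"); cv2.imwrite("pics/s1.png",cv2.resize(p[170:330,150:350,::-1],None,fx=3,fy=3))
E
```

```text
t 3.4333 pos [ 0.4493 -0.2429  0.1007] J [-0.188   0.2821 -0.2713  0.0009 -1.0152  0.0116] F [0.0561 0.3081 1.1269] w 0.05126092510387707
axes y,z [-0.175  -0.9846  0.0008] [-0.9846  0.175  -0.0022] turn [ 0.0017 -0.0007 -0.0002]
(.448,-.243,.04) shift/0.15: [0.4045 0.0019 0.0092]
```

View pics/s1.png

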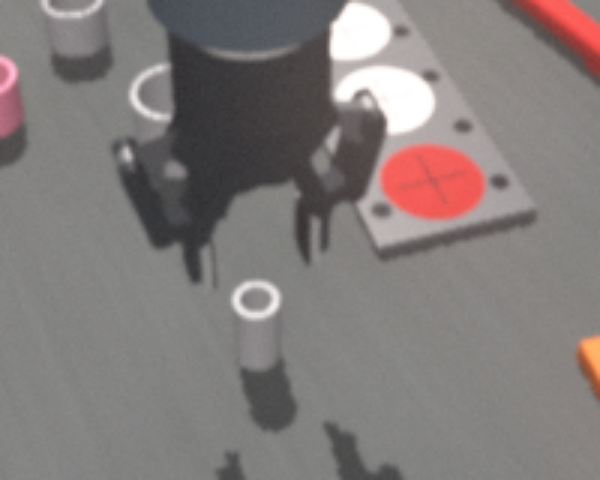

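The crop shows the open fingers (tips at about (205,280) and (308,260)) straddling the 27 mm tube at (256,300). Descend and grip.

>>> step_arm --moves '[{"x": 0.15, "y": 0, "z": 0.005, "rx": 0, "ry": 0, "rz": 0}, {"x": 0.3, "y": 0, "z": 0.005, "rx": 0, "ry": 0, "rz": 0}, {"x": 0.4, "y": 0, "z": 0.005, "rx": 0, "ry": 0, "rz": 0}, {"x": 0.4, "y": 0, "z": 0.005, "rx": 0, "ry": 0, "rz": 0}, {"x": 0.4, "y": 0, "z": 0.005, "rx": 0, "ry": 0, "rz": 0}]'

```text
time_s: 3.9
ee_pos: [0.4481, -0.2432, 0.0399]
ee_rot: [-0.062, 0.705, -0.063, -0.704]
force: [0.6, -0.5, -0.0]
grip_width: 0.0513
```

>>> step_arm --moves '[{"x": 0, "y": 0, "z": 0, "rx": 0, "ry": 0, "rz": 0}, {"x": 0, "y": 0, "z": 0, "rx": 0, "ry": 0, "rz": 0}, {"x": 0, "y": 0, "z": 0, "rx": 0, "ry": 0, "rz": 0}, {"x": 0, "y": 0, "z": 0, "rx": 0, "ry": 0, "rz": 0}, {"x": 0, "y": 0, "z": 0, "rx": 0, "ry": 0, "rz": 0}, {"x": 0, "y": 0, "z": 0, "rx": 0, "ry": 0, "rz": 0}]' --hand -1 --squeeze 40

```text
time_s: 4.4
ee_pos: [0.4488, -0.2435, 0.0407]
ee_rot: [-0.062, 0.706, -0.063, -0.703]
force: [-1.2, 1.3, 6.8]
grip_width: 0.0255
```

```bash
python3 go.py "(.448,-.243,.04)" "(.6634,.0875,.15)"
```

```text
t 4.4 pos [ 0.4488 -0.2435  0.0407] J [-0.1896  0.3524 -0.3508  0.0006 -0.8642  0.0119] F [-1.1884  1.3455  6.8494] w 0.025492531674872344
axes y,z [-0.1764 -0.9843  0.0005] [-0.9843  0.1764 -0.0034] turn [ 0.0012 -0.0011 -0.0002]
(.448,-.243,.04) shift/0.15: [ 0.0047 -0.0024  0.0059]
(.6634,.0875,.15) shift/0.15: [-0.7264 -2.4241 -1.0214]
```

>>> step_arm --moves '[{"x": -0.1, "y": 0, "z": 0, "rx": 0, "ry": 0, "rz": 0}, {"x": -0.3, "y": 0, "z": 0, "rx": 0, "ry": 0, "rz": 0}, {"x": -0.5, "y": -0.1, "z": -0.05, "rx": 0, "ry": 0, "rz": 0}, {"x": -0.65, "y": -0.25, "z": -0.1, "rx": 0, "ry": 0, "rz": 0}, {"x": -0.7, "y": -0.4, "z": -0.15, "rx": 0, "ry": 0, "rz": 0}, {"x": -0.7, "y": -0.6, "z": -0.25, "rx": 0, "ry": 0, "rz": 0}, {"x": -0.7, "y": -0.8, "z": -0.35, "rx": 0, "ry": 0, "rz": 0}, {"x": -0.7, "y": -1, "z": -0.45, "rx": 0, "ry": 0, "rz": 0}]'

```text
time_s: 5.07
ee_pos: [0.5413, -0.1062, 0.1449]
ee_rot: [-0.063, 0.705, -0.063, -0.704]
force: [-0.2, -1.2, -1.7]
grip_width: 0.0256
```

>>> step_arm --moves '[{"x": 0, "y": -0.2, "z": -0.1, "rx": 0, "ry": 0, "rz": 0}, {"x": 0, "y": -0.4, "z": -0.2, "rx": 0, "ry": 0, "rz": 0}, {"x": 0, "y": -0.6, "z": -0.3, "rx": 0, "ry": 0, "rz": 0}, {"x": 0, "y": -0.75, "z": -0.4, "rx": 0, "ry": 0, "rz": 0}, {"x": 0, "y": -0.9, "z": -0.47, "rx": 0, "ry": 0, "rz": 0}, {"x": 0, "y": -1, "z": -0.5, "rx": 0, "ry": 0, "rz": 0}, {"x": 0, "y": -1, "z": -0.5, "rx": 0, "ry": 0, "rz": 0}]'

```text
time_s: 5.65
ee_pos: [0.6419, 0.0296, 0.1434]
ee_rot: [-0.062, 0.704, -0.062, -0.704]
force: [0.4, -0.8, -0.6]
grip_width: 0.0258
```

```bash
python3 go.py "(.6634,.0875,.15)"
```

```text
t 5.65 pos [0.6419 0.0296 0.1434] J [ 0.2885  0.4872  0.1629 -0.0006 -1.2462 -0.4638] F [ 0.4025 -0.7566 -0.5689] w 0.025778443871513262
axes y,z [-0.1746 -0.9846 -0.0006] [-0.9846  0.1746 -0.0001] turn [ 0.0018 -0.      0.0002]
(.6634,.0875,.15) shift/0.15: [-0.0434 -0.4052 -0.074 ]
```

>>> step_arm --moves '[{"x": 0, "y": -0.1, "z": -0.02, "rx": 0.001, "ry": 0, "rz": 0}, {"x": 0.1, "y": -0.25, "z": -0.05, "rx": 0.0015, "ry": 0, "rz": 0}, {"x": 0.2, "y": -0.38, "z": -0.07, "rx": 0.0015, "ry": 0, "rz": 0}, {"x": 0.3, "y": -0.405, "z": -0.074, "rx": 0.0015, "ry": 0, "rz": 0}, {"x": 0.4, "y": -0.405, "z": -0.074, "rx": 0.0015, "ry": 0, "rz": 0}, {"x": 0.45, "y": -0.405, "z": -0.074, "rx": 0.0015, "ry": 0, "rz": 0}, {"x": 0.45, "y": -0.405, "z": -0.074, "rx": 0.0015, "ry": 0, "rz": 0}, {"x": 0.45, "y": -0.405, "z": -0.074, "rx": 0.0015, "ry": 0, "rz": 0}]'

```text
time_s: 6.32
ee_pos: [0.6625, 0.0842, 0.0768]
ee_rot: [-0.064, 0.704, -0.065, -0.704]
force: [-0.1, -0.5, -0.3]
grip_width: 0.025
```

```bash
python3 go.py "(.6634,.0875,.049)"; python3 go.py "(.6634,.0875,.049)"
```

```text
t 6.3167 pos [0.6625 0.0842 0.0768] J [ 0.3599  0.5824  0.1464  0.0004 -1.135  -0.5431] F [-0.1109 -0.4951 -0.2614] w 0.02502626471298899
axes y,z [-0.182  -0.9833  0.0004] [-0.9833  0.182  -0.0001] turn [-0.0006 -0.     -0.0001]
(.6634,.0875,.049) shift/0.15: [ 0.1851 -0.0231 -0.002 ]
t 6.3167 pos [0.6625 0.0842 0.0768] J [ 0.3599  0.5824  0.1464  0.0004 -1.135  -0.5431] F [-0.1109 -0.4951 -0.2614] w 0.02502626471298899
axes y,z [-0.182  -0.9833  0.0004] [-0.9833  0.182  -0.0001] turn [-0.0006 -0.     -0.0001]
(.6634,.0875,.049) shift/0.15: [ 0.1851 -0.0231 -0.002 ]
```

>>> step_arm --moves '[{"x": 0.03, "y": -0.023, "z": -0.002, "rx": 0, "ry": 0, "rz": 0}, {"x": 0.08, "y": -0.023, "z": -0.002, "rx": 0, "ry": 0, "rz": 0}, {"x": 0.12, "y": -0.023, "z": -0.002, "rx": 0, "ry": 0, "rz": 0}, {"x": 0.12, "y": -0.023, "z": -0.002, "rx": 0, "ry": 0, "rz": 0}, {"x": 0.12, "y": -0.023, "z": -0.002, "rx": 0, "ry": 0, "rz": 0}]'

```text
time_s: 6.73
ee_pos: [0.6631, 0.0878, 0.0577]
ee_rot: [0.064, -0.704, 0.065, 0.705]
force: [0.1, -0.1, -0.5]
grip_width: 0.0258
```

```bash
python3 go.py "(.6634,.0875,.049)"
```

```text
t 6.7333 pos [0.6631 0.0878 0.0577] J [ 0.3646  0.6012  0.1276 -0.     -1.0985 -0.5473] F [ 0.1269 -0.1138 -0.5415] w 0.0257881929417096
axes y,z [-0.1816 -0.9834  0.0006] [-0.9834  0.1816  0.0011] turn [-0.0005  0.0003 -0.0002]
(.6634,.0875,.049) shift/0.15: [ 0.058   0.0018 -0.0027]
```

>>> step_arm --moves '[{"x": 0.02, "y": 0, "z": 0, "rx": 0, "ry": 0, "rz": 0}, {"x": 0.04, "y": 0, "z": 0, "rx": 0, "ry": 0, "rz": 0}, {"x": 0.055, "y": 0, "z": 0, "rx": 0, "ry": 0, "rz": 0}, {"x": 0.055, "y": 0, "z": 0, "rx": 0, "ry": 0, "rz": 0}, {"x": 0.055, "y": 0, "z": 0, "rx": 0, "ry": 0, "rz": 0}]'

```text
time_s: 7.15
ee_pos: [0.6633, 0.088, 0.0498]
ee_rot: [0.064, -0.704, 0.065, 0.704]
force: [-0.4, 0.8, -0.6]
grip_width: 0.0259
```

>>> step_arm --moves '[{"x": 0.006, "y": 0, "z": 0, "rx": 0, "ry": 0, "rz": 0}, {"x": 0.01, "y": 0, "z": 0, "rx": 0, "ry": 0, "rz": 0}, {"x": 0.01, "y": 0, "z": 0, "rx": 0, "ry": 0, "rz": 0}]'

```text
time_s: 7.4
ee_pos: [0.6636, 0.0881, 0.0488]
ee_rot: [-0.064, 0.704, -0.064, -0.704]
force: [-0.9, -0.1, 0.6]
grip_width: 0.0254
```

>>> step_arm --moves '[{"x": 0.005, "y": 0, "z": 0, "rx": 0, "ry": 0, "rz": 0}, {"x": 0.01, "y": 0, "z": 0, "rx": 0, "ry": 0, "rz": 0}, {"x": 0.01, "y": 0, "z": 0, "rx": 0, "ry": 0, "rz": 0}]'

```text
time_s: 7.65
ee_pos: [0.6636, 0.0881, 0.0487]
ee_rot: [-0.064, 0.705, -0.064, -0.704]
force: [-2.5, 0.2, 7.7]
grip_width: 0.0255
```

>>> step_arm --moves '[{"x": 0, "y": 0, "z": 0, "rx": 0, "ry": 0, "rz": 0}, {"x": 0, "y": 0, "z": 0, "rx": 0, "ry": 0, "rz": 0}, {"x": 0, "y": 0, "z": 0, "rx": 0, "ry": 0, "rz": 0}, {"x": -0.1, "y": 0, "z": 0, "rx": 0, "ry": 0, "rz": 0}, {"x": -0.3, "y": 0, "z": 0, "rx": 0, "ry": 0, "rz": 0}, {"x": -0.5, "y": 0, "z": 0, "rx": 0, "ry": 0, "rz": 0}, {"x": -0.7, "y": 0, "z": 0, "rx": 0, "ry": 0, "rz": 0}]' --hand 0.3

```text
time_s: 8.23
ee_pos: [0.6632, 0.0879, 0.1528]
ee_rot: [0.064, -0.704, 0.065, 0.704]
force: [0.7, 0.5, 0.4]
grip_width: 0.0555
```

```bash
python3 go.py "(.465,.268,.15)"
```

```text
t 8.2333 pos [0.6632 0.0879 0.1528] J [ 0.3647  0.5338  0.2646  0.0002 -1.3027 -0.5473] F [0.6777 0.4691 0.3969] w 0.05548939984098058
axes y,z [-0.1815 -0.9834  0.0007] [-0.9834  0.1815  0.0008] turn [-0.0004  0.0003 -0.0002]
(.465,.268,.15) shift/0.15: [ 0.0193 -0.941   1.5173]
```

>>> step_arm --moves '[{"x": 0, "y": -0.1, "z": 0.1, "rx": 0, "ry": 0, "rz": 0}, {"x": 0, "y": -0.2, "z": 0.3, "rx": 0, "ry": 0, "rz": 0}, {"x": 0, "y": -0.35, "z": 0.5, "rx": 0, "ry": 0, "rz": 0}, {"x": 0, "y": -0.5, "z": 0.7, "rx": 0, "ry": 0, "rz": 0}, {"x": 0, "y": -0.6, "z": 0.9, "rx": 0, "ry": 0, "rz": 0}, {"x": 0, "y": -0.6, "z": 0.9, "rx": 0, "ry": 0, "rz": 0}]'

```text
time_s: 8.73
ee_pos: [0.5434, 0.2042, 0.1522]
ee_rot: [0.063, -0.704, 0.063, 0.705]
force: [-0.3, -0.4, -0.3]
grip_width: 0.0557
```

>>> step_arm --moves '[{"x": 0, "y": -0.1, "z": 0.2, "rx": 0, "ry": 0, "rz": 0}, {"x": 0, "y": -0.2, "z": 0.4, "rx": 0, "ry": 0, "rz": 0}, {"x": 0, "y": -0.3, "z": 0.55, "rx": 0, "ry": 0, "rz": 0}, {"x": 0, "y": -0.34, "z": 0.62, "rx": 0, "ry": 0, "rz": 0}, {"x": 0, "y": -0.34, "z": 0.62, "rx": 0, "ry": 0, "rz": 0}, {"x": 0, "y": -0.34, "z": 0.62, "rx": 0, "ry": 0, "rz": 0}]'

```text
time_s: 9.23
ee_pos: [0.4648, 0.2683, 0.1521]
ee_rot: [-0.064, 0.704, -0.064, -0.704]
force: [0.5, -0.0, -0.6]
grip_width: 0.0558
```

```bash
python3 go.py "(.465,.268,.045)"
python3 - <<'E'
from h import *
for cam in("top","side"):
    p,d=robot.capture(cam);r=rim(cam,world(cam,d),d,(.6634,.0875),27,.008);print(cam,r)
E
```

```text
t 9.2333 pos [0.4648 0.2683 0.1521] J [ 0.8155  0.2841 -0.1234  0.0003 -1.1631 -0.9967] F [ 0.5375 -0.0456 -0.627 ] w 0.055760164957726614
axes y,z [-0.1801 -0.9837 -0.    ] [-0.9837  0.1801 -0.0004] turn [ 0.     -0.0001  0.    ]
(.465,.268,.045) shift/0.15: [ 0.7143  0.0021 -0.0012]
top (array([0.66205809, 0.08677528]), np.float64(0.05789315068538267), np.int64(54), np.float64(0.0014353576582146596))
side (array([0.66116551, 0.08435627]), np.float64(0.05680334898254676), np.int64(75), np.float64(0.004586579015410396))
```

>>> step_arm --moves '[{"x": 0.1, "y": 0, "z": 0, "rx": 0, "ry": 0, "rz": 0}, {"x": 0.25, "y": 0, "z": 0, "rx": 0, "ry": 0, "rz": 0}, {"x": 0.4, "y": 0, "z": 0, "rx": 0, "ry": 0, "rz": 0}, {"x": 0.55, "y": 0, "z": 0, "rx": 0, "ry": 0, "rz": 0}, {"x": 0.67, "y": 0, "z": 0, "rx": 0, "ry": 0, "rz": 0}, {"x": 0.715, "y": 0, "z": 0, "rx": 0, "ry": 0, "rz": 0}, {"x": 0.715, "y": 0, "z": 0, "rx": 0, "ry": 0, "rz": 0}, {"x": 0.715, "y": 0, "z": 0, "rx": 0, "ry": 0, "rz": 0}]'

```text
time_s: 10.0
ee_pos: [0.4657, 0.2678, 0.0452]
ee_rot: [-0.065, 0.704, -0.065, -0.704]
force: [0.1, 0.2, -0.2]
grip_width: 0.0555
```

>>> step_arm --moves '[{"x": 0, "y": 0, "z": 0, "rx": 0, "ry": 0, "rz": 0}, {"x": 0, "y": 0, "z": 0, "rx": 0, "ry": 0, "rz": 0}, {"x": 0, "y": 0, "z": 0, "rx": 0, "ry": 0, "rz": 0}, {"x": 0, "y": 0, "z": 0, "rx": 0, "ry": 0, "rz": 0}, {"x": 0, "y": 0, "z": 0, "rx": 0, "ry": 0, "rz": 0}, {"x": 0, "y": 0, "z": 0, "rx": 0, "ry": 0, "rz": 0}]' --hand -1

```text
time_s: 10.5
ee_pos: [0.4658, 0.2686, 0.0464]
ee_rot: [-0.065, 0.705, -0.064, -0.703]
force: [-1.5, -0.9, 5.8]
grip_width: 0.0381
```

```bash
python3 go.py "(.6473,-.001,.17)"
```

```text
t 10.5 pos [0.4658 0.2686 0.0464] J [ 0.815   0.3898 -0.2726  0.0012 -0.9055 -0.9975] F [-1.5159 -0.9251  5.8252] w 0.038050255208508355
axes y,z [-0.1808 -0.9835 -0.0019] [-0.9835  0.1808 -0.0023] turn [-0.0002 -0.0007  0.0006]
(.6473,-.001,.17) shift/0.15: [-0.8237  1.5476 -1.5171]
```

>>> step_arm --moves '[{"x": -0.1, "y": 0, "z": 0, "rx": 0, "ry": 0, "rz": 0}, {"x": -0.3, "y": 0, "z": 0, "rx": 0, "ry": 0, "rz": 0}, {"x": -0.5, "y": 0.05, "z": -0.05, "rx": 0, "ry": 0, "rz": 0}, {"x": -0.65, "y": 0.15, "z": -0.15, "rx": 0, "ry": 0, "rz": 0}, {"x": -0.75, "y": 0.3, "z": -0.3, "rx": 0, "ry": 0, "rz": 0}, {"x": -0.8, "y": 0.45, "z": -0.45, "rx": 0, "ry": 0, "rz": 0}, {"x": -0.8, "y": 0.6, "z": -0.6, "rx": 0, "ry": 0, "rz": 0}, {"x": -0.8, "y": 0.75, "z": -0.75, "rx": 0, "ry": 0, "rz": 0}]'

```text
time_s: 11.17
ee_pos: [0.5556, 0.1361, 0.1655]
ee_rot: [-0.065, 0.704, -0.064, -0.704]
force: [-0.1, 0.7, -2.6]
grip_width: 0.0382
```

>>> step_arm --moves '[{"x": 0, "y": 0.15, "z": -0.15, "rx": 0, "ry": 0, "rz": 0}, {"x": 0, "y": 0.3, "z": -0.3, "rx": 0, "ry": 0, "rz": 0}, {"x": 0, "y": 0.45, "z": -0.45, "rx": 0, "ry": 0, "rz": 0}, {"x": 0, "y": 0.6, "z": -0.6, "rx": 0, "ry": 0, "rz": 0}, {"x": 0, "y": 0.7, "z": -0.68, "rx": 0, "ry": 0, "rz": 0}, {"x": 0, "y": 0.78, "z": -0.75, "rx": 0, "ry": 0, "rz": 0}, {"x": 0, "y": 0.78, "z": -0.75, "rx": 0, "ry": 0, "rz": 0}, {"x": 0, "y": 0.78, "z": -0.75, "rx": 0, "ry": 0, "rz": 0}]'

```text
time_s: 11.83
ee_pos: [0.6443, 0.0012, 0.1642]
ee_rot: [0.065, -0.704, 0.065, 0.704]
force: [-0.6, 0.7, -1.8]
grip_width: 0.0379
```

```bash
python3 go.py "(.6473,-.001,.065)"
```

```text
t 11.8333 pos [0.6443 0.0012 0.1642] J [ 0.2436  0.4793  0.2044 -0.0006 -1.2968 -0.4272] F [-0.6064  0.7112 -1.8152] w 0.03791814633351552
axes y,z [-0.1827 -0.9832 -0.0002] [-0.9832  0.1827  0.0011] turn [-0.0008  0.0003  0.0001]
(.6473,-.001,.065) shift/0.15: [ 0.6614  0.0111 -0.0232]
```

>>> step_arm --moves '[{"x": 0.1, "y": 0.01, "z": -0.02, "rx": 0, "ry": 0, "rz": 0}, {"x": 0.25, "y": 0.011, "z": -0.023, "rx": 0, "ry": 0, "rz": 0}, {"x": 0.4, "y": 0.011, "z": -0.023, "rx": 0, "ry": 0, "rz": 0}, {"x": 0.5, "y": 0.011, "z": -0.023, "rx": 0, "ry": 0, "rz": 0}, {"x": 0.6, "y": 0.011, "z": -0.023, "rx": 0, "ry": 0, "rz": 0}, {"x": 0.66, "y": 0.011, "z": -0.023, "rx": 0, "ry": 0, "rz": 0}, {"x": 0.66, "y": 0.011, "z": -0.023, "rx": 0, "ry": 0, "rz": 0}, {"x": 0.66, "y": 0.011, "z": -0.023, "rx": 0, "ry": 0, "rz": 0}]'

```text
time_s: 12.5
ee_pos: [0.6474, -0.0, 0.0661]
ee_rot: [0.064, -0.704, 0.064, 0.704]
force: [0.1, -1.0, -0.5]
grip_width: 0.0381
```

```bash
python3 go.py "(.6473,-.001,.0545)"
```

```text
t 12.5 pos [ 0.6474 -0.      0.0661] J [ 0.2409  0.5554  0.0685  0.0002 -1.0842 -0.4224] F [ 0.1282 -0.9728 -0.4895] w 0.03810409159993006
axes y,z [-0.1805 -0.9836  0.0003] [-0.9836  0.1805  0.0002] turn [-0.0001  0.0001 -0.0001]
(.6473,-.001,.0545) shift/0.15: [ 0.077   0.0063 -0.0007]
```

>>> step_arm --moves '[{"x": 0.03, "y": 0.006, "z": 0, "rx": 0, "ry": 0, "rz": 0}, {"x": 0.055, "y": 0.006, "z": 0, "rx": 0, "ry": 0, "rz": 0}, {"x": 0.07, "y": 0.006, "z": 0, "rx": 0, "ry": 0, "rz": 0}, {"x": 0.077, "y": 0.006, "z": 0, "rx": 0, "ry": 0, "rz": 0}, {"x": 0.077, "y": 0.006, "z": 0, "rx": 0, "ry": 0, "rz": 0}]'

```text
time_s: 12.92
ee_pos: [0.6475, -0.0016, 0.0546]
ee_rot: [-0.064, 0.704, -0.064, -0.704]
force: [0.2, 0.4, -2.4]
grip_width: 0.038
```

>>> step_arm --moves '[{"x": 0.006, "y": 0, "z": 0, "rx": 0, "ry": 0, "rz": 0}, {"x": 0.01, "y": 0, "z": 0, "rx": 0, "ry": 0, "rz": 0}, {"x": 0.01, "y": 0, "z": 0, "rx": 0, "ry": 0, "rz": 0}]'

```text
time_s: 13.17
ee_pos: [0.6475, -0.0016, 0.0544]
ee_rot: [-0.064, 0.705, -0.064, -0.704]
force: [-4.5, -0.2, 7.9]
grip_width: 0.0379
```

Contact. Release and rise, then go to the 48.

>>> step_arm --moves '[{"x": 0, "y": 0, "z": 0, "rx": 0, "ry": 0, "rz": 0}, {"x": 0, "y": 0, "z": 0, "rx": 0, "ry": 0, "rz": 0}, {"x": 0, "y": 0, "z": 0, "rx": 0, "ry": 0, "rz": 0}, {"x": -0.1, "y": 0, "z": 0, "rx": 0, "ry": 0, "rz": 0}, {"x": -0.3, "y": 0, "z": 0, "rx": 0, "ry": 0, "rz": 0}, {"x": -0.5, "y": 0, "z": 0, "rx": 0, "ry": 0, "rz": 0}, {"x": -0.65, "y": 0, "z": 0, "rx": 0, "ry": 0, "rz": 0}, {"x": -0.7, "y": 0, "z": 0, "rx": 0, "ry": 0, "rz": 0}]' --hand 0.5

```text
time_s: 13.83
ee_pos: [0.6494, -0.0017, 0.1625]
ee_rot: [-0.065, 0.707, -0.064, -0.702]
force: [0.1, 0.2, 0.1]
grip_width: 0.0639
```

```bash
python3 go.py "(.4573,.096,.15)"
```

```text
t 13.8333 pos [ 0.6494 -0.0017  0.1625] J [ 0.2383  0.4848  0.2077  0.0017 -1.2866 -0.4209] F [0.1458 0.2191 0.1397] w 0.06391758820776704
axes y,z [-0.1811 -0.9835 -0.0014] [-0.9834  0.1811 -0.0073] turn [-0.0003 -0.0023  0.0005]
(.4573,.096,.15) shift/0.15: [ 0.0737 -0.4085  1.3782]
```

>>> step_arm --moves '[{"x": 0, "y": -0.05, "z": 0.1, "rx": 0, "ry": 0, "rz": 0}, {"x": 0, "y": -0.1, "z": 0.3, "rx": 0, "ry": 0, "rz": 0}, {"x": 0, "y": -0.15, "z": 0.5, "rx": 0, "ry": 0, "rz": 0}, {"x": 0, "y": -0.2, "z": 0.7, "rx": 0, "ry": 0, "rz": 0}, {"x": 0, "y": -0.3, "z": 0.9, "rx": 0, "ry": 0, "rz": 0}, {"x": 0, "y": -0.3, "z": 0.9, "rx": 0, "ry": 0, "rz": 0}]'

```text
time_s: 14.33
ee_pos: [0.5188, 0.069, 0.1576]
ee_rot: [0.064, -0.704, 0.063, 0.705]
force: [-0.2, 0.6, -0.1]
grip_width: 0.064
```

>>> step_arm --moves '[{"x": 0.05, "y": -0.03, "z": 0.15, "rx": 0, "ry": 0, "rz": 0}, {"x": 0.1, "y": -0.07, "z": 0.3, "rx": 0, "ry": 0, "rz": 0}, {"x": 0.2, "y": -0.1, "z": 0.42, "rx": 0, "ry": 0, "rz": 0}, {"x": 0.3, "y": -0.11, "z": 0.48, "rx": 0, "ry": 0, "rz": 0}, {"x": 0.3, "y": -0.11, "z": 0.48, "rx": 0, "ry": 0, "rz": 0}, {"x": 0.3, "y": -0.11, "z": 0.48, "rx": 0, "ry": 0, "rz": 0}]'

```text
time_s: 14.83
ee_pos: [0.4548, 0.0963, 0.1125]
ee_rot: [0.064, -0.704, 0.064, 0.704]
force: [1.0, 0.1, 0.7]
grip_width: 0.0639
```

```bash
python3 go.py "(.4573,.096,.034)"
python3 - <<'E'
from h import *
for cam in("top","side"):
    p,d=robot.capture(cam);W=world(cam,d)
    for D,xy in((27,(.6634,.0875)),(38,(.6473,-.001))): print(cam,rim(cam,W,d,xy,D,.008))
E
```

```text
t 14.8333 pos [0.4548 0.0963 0.1125] J [ 0.5476  0.1885 -0.3634  0.0005 -1.0202 -0.7293] F [0.9973 0.0559 0.6878] w 0.06388971981547385
axes y,z [-0.1804 -0.9836  0.0012] [-0.9836  0.1804  0.0007] turn [-0.0001  0.0002 -0.0004]
(.4573,.096,.034) shift/0.15: [ 0.5234 -0.0015 -0.0172]
top (array([0.66196618, 0.08663191]), np.float64(0.0572425983773209), np.int64(56), np.float64(0.0015000995026039118))
top (array([ 0.64613449, -0.00123109]), np.float64(0.07239884154026793), np.int64(84), np.float64(0.0014287637143309162))
side (array([0.66184161, 0.08436581]), np.float64(0.05644432364731159), np.int64(74), np.float64(0.004398809934714498))
side (array([ 0.64522681, -0.00326302]), np.float64(0.07177868701250775), np.int64(130), np.float64(0.003942599784616702))
```

>>> step_arm --moves '[{"x": 0.05, "y": 0, "z": -0.017, "rx": 0, "ry": 0, "rz": 0}, {"x": 0.15, "y": 0, "z": -0.02, "rx": 0, "ry": 0, "rz": 0}, {"x": 0.3, "y": 0, "z": -0.02, "rx": 0, "ry": 0, "rz": 0}, {"x": 0.42, "y": 0, "z": -0.02, "rx": 0, "ry": 0, "rz": 0}, {"x": 0.5, "y": 0, "z": -0.02, "rx": 0, "ry": 0, "rz": 0}, {"x": 0.52, "y": 0, "z": -0.02, "rx": 0, "ry": 0, "rz": 0}, {"x": 0.52, "y": 0, "z": -0.02, "rx": 0, "ry": 0, "rz": 0}]'

```text
time_s: 15.52
ee_pos: [0.4581, 0.0955, 0.034]
ee_rot: [0.064, -0.704, 0.065, 0.705]
force: [-0.0, -0.5, 1.1]
grip_width: 0.0642
```

>>> step_arm --moves '[{"x": 0, "y": 0, "z": 0, "rx": 0, "ry": 0, "rz": 0}, {"x": 0, "y": 0, "z": 0, "rx": 0, "ry": 0, "rz": 0}, {"x": 0, "y": 0, "z": 0, "rx": 0, "ry": 0, "rz": 0}, {"x": 0, "y": 0, "z": 0, "rx": 0, "ry": 0, "rz": 0}, {"x": 0, "y": 0, "z": 0, "rx": 0, "ry": 0, "rz": 0}, {"x": 0, "y": 0, "z": 0, "rx": 0, "ry": 0, "rz": 0}]' --hand -1

```text
time_s: 16.02
ee_pos: [0.4588, 0.0962, 0.0358]
ee_rot: [-0.065, 0.705, -0.064, -0.703]
force: [-0.6, -0.5, 6.4]
grip_width: 0.0476
```

```bash
python3 go.py "(.6319,-.0896,.15)"
```

```text
t 16.0167 pos [0.4588 0.0962 0.0358] J [ 0.5428  0.291  -0.4624  0.0009 -0.815  -0.7254] F [-0.5639 -0.4636  6.438 ] w 0.04756899930434542
axes y,z [-0.181  -0.9835 -0.001 ] [-0.9835  0.181  -0.0021] turn [-0.0003 -0.0007  0.0003]
(.6319,-.0896,.15) shift/0.15: [-0.7596  1.0086 -1.3606]
```

>>> step_arm --moves '[{"x": -0.1, "y": 0, "z": 0, "rx": 0, "ry": 0, "rz": 0}, {"x": -0.3, "y": 0, "z": 0, "rx": 0, "ry": 0, "rz": 0}, {"x": -0.5, "y": 0.05, "z": -0.05, "rx": 0, "ry": 0, "rz": 0}, {"x": -0.65, "y": 0.1, "z": -0.15, "rx": 0, "ry": 0, "rz": 0}, {"x": -0.76, "y": 0.2, "z": -0.3, "rx": 0, "ry": 0, "rz": 0}, {"x": -0.76, "y": 0.3, "z": -0.45, "rx": 0, "ry": 0, "rz": 0}, {"x": -0.76, "y": 0.4, "z": -0.6, "rx": 0, "ry": 0, "rz": 0}, {"x": -0.76, "y": 0.5, "z": -0.7, "rx": 0, "ry": 0, "rz": 0}]'

```text
time_s: 16.68
ee_pos: [0.5487, 0.0023, 0.1486]
ee_rot: [-0.065, 0.704, -0.064, -0.704]
force: [0.0, 0.5, -1.8]
grip_width: 0.0475
```

>>> step_arm --moves '[{"x": 0, "y": 0.1, "z": -0.15, "rx": 0, "ry": 0, "rz": 0}, {"x": 0, "y": 0.22, "z": -0.3, "rx": 0, "ry": 0, "rz": 0}, {"x": 0, "y": 0.34, "z": -0.44, "rx": 0, "ry": 0, "rz": 0}, {"x": 0, "y": 0.44, "z": -0.56, "rx": 0, "ry": 0, "rz": 0}, {"x": 0, "y": 0.5, "z": -0.64, "rx": 0, "ry": 0, "rz": 0}, {"x": 0, "y": 0.51, "z": -0.66, "rx": 0, "ry": 0, "rz": 0}, {"x": 0, "y": 0.51, "z": -0.66, "rx": 0, "ry": 0, "rz": 0}, {"x": 0, "y": 0.51, "z": -0.66, "rx": 0, "ry": 0, "rz": 0}]'

```text
time_s: 17.35
ee_pos: [0.6305, -0.0896, 0.1481]
ee_rot: [0.065, -0.704, 0.064, 0.705]
force: [0.8, 0.7, -1.8]
grip_width: 0.0475
```

```bash
python3 go.py "(.6323,-.0896,.055)"
```

```text
t 17.35 pos [ 0.6305 -0.0896  0.1481] J [ 0.1034  0.4743  0.1543 -0.0007 -1.252  -0.2858] F [ 0.8032  0.6831 -1.7525] w 0.04754852202365181
axes y,z [-0.1816 -0.9834 -0.0003] [-0.9834  0.1816  0.0013] turn [-0.0005  0.0004  0.0001]
(.6323,-.0896,.055) shift/0.15: [ 0.6208 -0.0019 -0.013 ]
```

>>> step_arm --moves '[{"x": 0.1, "y": -0.002, "z": -0.013, "rx": 0, "ry": 0, "rz": 0}, {"x": 0.25, "y": -0.002, "z": -0.013, "rx": 0, "ry": 0, "rz": 0}, {"x": 0.4, "y": -0.002, "z": -0.013, "rx": 0, "ry": 0, "rz": 0}, {"x": 0.5, "y": -0.002, "z": -0.013, "rx": 0, "ry": 0, "rz": 0}, {"x": 0.58, "y": -0.002, "z": -0.013, "rx": 0, "ry": 0, "rz": 0}, {"x": 0.64, "y": -0.002, "z": -0.013, "rx": 0, "ry": 0, "rz": 0}, {"x": 0.64, "y": -0.002, "z": -0.013, "rx": 0, "ry": 0, "rz": 0}, {"x": 0.64, "y": -0.002, "z": -0.013, "rx": 0, "ry": 0, "rz": 0}]'

```text
time_s: 18.02
ee_pos: [0.6328, -0.0896, 0.053]
ee_rot: [0.064, -0.704, 0.064, 0.704]
force: [1.1, 0.5, -0.2]
grip_width: 0.0477
```

```bash
python3 go.py "(.6323,-.0896,.0438)"
```

```text
t 18.0167 pos [ 0.6328 -0.0896  0.053 ] J [ 0.1034  0.5532  0.0274  0.0002 -1.0453 -0.2851] F [ 1.1148  0.4596 -0.2428] w 0.04766519643127518
axes y,z [-0.1806 -0.9836  0.0002] [-0.9836  0.1806  0.0003] turn [-0.0002  0.0001 -0.0001]
(.6323,-.0896,.0438) shift/0.15: [0.0613 0.0007 0.0031]
```

>>> step_arm --moves '[{"x": 0.02, "y": 0, "z": 0.003, "rx": 0, "ry": 0, "rz": 0}, {"x": 0.04, "y": 0, "z": 0.003, "rx": 0, "ry": 0, "rz": 0}, {"x": 0.053, "y": 0, "z": 0.003, "rx": 0, "ry": 0, "rz": 0}, {"x": 0.06, "y": 0, "z": 0.003, "rx": 0, "ry": 0, "rz": 0}, {"x": 0.065, "y": 0, "z": 0.003, "rx": 0, "ry": 0, "rz": 0}, {"x": 0.065, "y": 0, "z": 0.003, "rx": 0, "ry": 0, "rz": 0}]'

```text
time_s: 18.52
ee_pos: [0.6326, -0.09, 0.0439]
ee_rot: [-0.064, 0.704, -0.064, -0.704]
force: [-2.9, 1.1, 4.4]
grip_width: 0.0474
```

>>> step_arm --moves '[{"x": 0, "y": 0, "z": 0, "rx": 0, "ry": 0, "rz": 0}, {"x": 0, "y": 0, "z": 0, "rx": 0, "ry": 0, "rz": 0}, {"x": 0, "y": 0, "z": 0, "rx": 0, "ry": 0, "rz": 0}, {"x": 0, "y": 0, "z": 0, "rx": 0, "ry": 0, "rz": 0}, {"x": -0.1, "y": 0, "z": 0, "rx": 0, "ry": 0, "rz": 0}, {"x": -0.3, "y": 0, "z": 0, "rx": 0, "ry": 0, "rz": 0}, {"x": -0.5, "y": 0, "z": 0, "rx": 0, "ry": 0, "rz": 0}, {"x": -0.7, "y": 0, "z": 0, "rx": 0, "ry": 0, "rz": 0}]' --hand 0.85

```text
time_s: 19.18
ee_pos: [0.6323, -0.0902, 0.149]
ee_rot: [0.064, -0.704, 0.065, 0.704]
force: [0.7, -0.4, 0.7]
grip_width: 0.0789
```

```bash
python3 go.py "(.4784,-.060,.12)"
```

```text
t 19.1833 pos [ 0.6323 -0.0902  0.149 ] J [ 0.1026  0.4771  0.1607  0.0002 -1.2551 -0.2852] F [ 0.6783 -0.3689  0.6913] w 0.0789343716131589
axes y,z [-0.1815 -0.9834  0.0004] [-0.9834  0.1815  0.0007] turn [-0.0004  0.0002 -0.0001]
(.4784,-.060,.12) shift/0.15: [ 0.1939 -0.0116  1.0454]
```

>>> step_arm --moves '[{"x": 0, "y": 0, "z": 0.15, "rx": 0, "ry": 0, "rz": 0}, {"x": 0, "y": 0, "z": 0.35, "rx": 0, "ry": 0, "rz": 0}, {"x": 0, "y": -0.01, "z": 0.6, "rx": 0, "ry": 0, "rz": 0}, {"x": 0.05, "y": -0.012, "z": 0.8, "rx": 0, "ry": 0, "rz": 0}, {"x": 0.1, "y": -0.012, "z": 0.95, "rx": 0, "ry": 0, "rz": 0}, {"x": 0.15, "y": -0.012, "z": 1, "rx": 0, "ry": 0, "rz": 0}, {"x": 0.15, "y": -0.012, "z": 1, "rx": 0, "ry": 0, "rz": 0}, {"x": 0.15, "y": -0.012, "z": 1, "rx": 0, "ry": 0, "rz": 0}]'

```text
time_s: 19.85
ee_pos: [0.4856, -0.0611, 0.1259]
ee_rot: [-0.064, 0.704, -0.064, -0.704]
force: [0.2, 0.4, 0.3]
grip_width: 0.0793
```

```bash
python3 go.py "(.4784,-.060,.042)"
python3 - <<'E'
from h import *
p,d=robot.capture("top");W=world("top",d)
for D,xy in((27,(.6634,.0875)),(38,(.6473,-.001)),(48,(.632,-.09))): print(rim("top",W,d,xy,D,.008))
cv2.imwrite("pics/t2.png",cv2.resize(p[130:290,150:350,::-1],None,fx=4,fy=3.75,interpolation=cv2.INTER_CUBIC))
E
```

```text
t 19.85 pos [ 0.4856 -0.0611  0.1259] J [ 0.1961  0.2192 -0.2848  0.0005 -1.0664 -0.3783] F [0.2329 0.3636 0.2589] w 0.07932202754858662
axes y,z [-0.181  -0.9835  0.0002] [-0.9835  0.181  -0.0006] turn [-0.0003 -0.0002 -0.0001]
(.4784,-.060,.042) shift/0.15: [0.5591 0.0014 0.0488]
(array([0.66202212, 0.08655167]), np.float64(0.057245215512388585), np.int64(55), np.float64(0.0015219204742090368))
(array([ 0.6462262 , -0.00123549]), np.float64(0.07249323207845607), np.int64(80), np.float64(0.0013542303248903478))
(array([ 0.63146658, -0.08952857]), np.float64(0.04799350737098791), np.int64(92), np.float64(0.0012462292656717905))
```

View pics/t2.png

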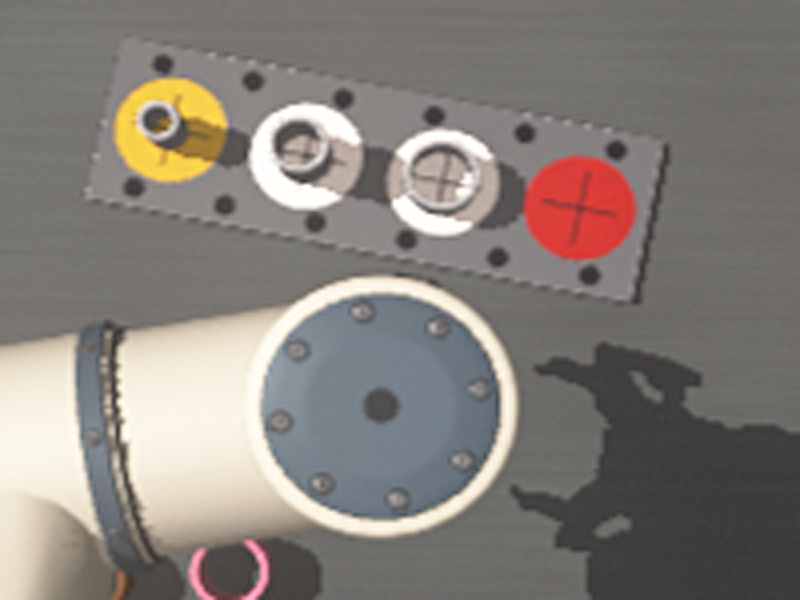

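The top crop shows the 27 on yellow (160,122), the 38 on white (302,148), the 48 on white (441,177) and red empty (580,207). Each tube stands on its mark; the rim shift is parallax. Next, the 60.

>>> step_arm --moves '[{"x": 0, "y": 0, "z": 0.03, "rx": 0, "ry": 0, "rz": 0}, {"x": 0, "y": 0, "z": 0.049, "rx": 0, "ry": 0, "rz": 0}, {"x": 0.1, "y": 0, "z": 0.049, "rx": 0, "ry": 0, "rz": 0}, {"x": 0.25, "y": 0, "z": 0.049, "rx": 0, "ry": 0, "rz": 0}, {"x": 0.4, "y": 0, "z": 0.049, "rx": 0, "ry": 0, "rz": 0}, {"x": 0.52, "y": 0, "z": 0.049, "rx": 0, "ry": 0, "rz": 0}, {"x": 0.56, "y": 0, "z": 0.049, "rx": 0, "ry": 0, "rz": 0}, {"x": 0.56, "y": 0, "z": 0.049, "rx": 0, "ry": 0, "rz": 0}]'

```text
time_s: 20.57
ee_pos: [0.4773, -0.0599, 0.0402]
ee_rot: [0.064, -0.703, 0.065, 0.705]
force: [0.0, -0.4, 0.5]
grip_width: 0.0789
```

>>> step_arm --moves '[{"x": 0, "y": 0, "z": 0, "rx": 0, "ry": 0, "rz": 0}, {"x": 0, "y": 0, "z": 0, "rx": 0, "ry": 0, "rz": 0}, {"x": 0, "y": 0, "z": 0, "rx": 0, "ry": 0, "rz": 0}, {"x": 0, "y": 0, "z": 0, "rx": 0, "ry": 0, "rz": 0}, {"x": 0, "y": 0, "z": 0, "rx": 0, "ry": 0, "rz": 0}, {"x": 0, "y": 0, "z": 0, "rx": 0, "ry": 0, "rz": 0}]' --hand -1

```text
time_s: 21.07
ee_pos: [0.4791, -0.0597, 0.0429]
ee_rot: [-0.064, 0.705, -0.064, -0.703]
force: [-1.1, 0.1, 7.4]
grip_width: 0.0585
```

```bash
python3 go.py "(.6162,-.1781,.15)"
```

```text
t 21.0667 pos [ 0.4791 -0.0597  0.0429] J [ 0.202   0.304  -0.4187  0.0007 -0.8456 -0.3845] F [-1.0647  0.0861  7.4292] w 0.058464527012041724
axes y,z [-0.1811 -0.9835 -0.0005] [-0.9835  0.1811 -0.0025] turn [-0.0003 -0.0008  0.0002]
(.6162,-.1781,.15) shift/0.15: [-0.7115  0.6107 -1.0436]
```

>>> step_arm --moves '[{"x": -0.1, "y": 0, "z": 0, "rx": 0, "ry": 0, "rz": 0}, {"x": -0.3, "y": 0, "z": 0, "rx": 0, "ry": 0, "rz": 0}, {"x": -0.5, "y": 0.05, "z": 0, "rx": 0, "ry": 0, "rz": 0}, {"x": -0.65, "y": 0.2, "z": -0.1, "rx": 0, "ry": 0, "rz": 0}, {"x": -0.71, "y": 0.35, "z": -0.25, "rx": 0, "ry": 0, "rz": 0}, {"x": -0.71, "y": 0.5, "z": -0.4, "rx": 0, "ry": 0, "rz": 0}, {"x": -0.71, "y": 0.6, "z": -0.55, "rx": 0, "ry": 0, "rz": 0}, {"x": -0.71, "y": 0.6, "z": -0.65, "rx": 0, "ry": 0, "rz": 0}]'

```text
time_s: 21.73
ee_pos: [0.5585, -0.1688, 0.148]
ee_rot: [-0.065, 0.704, -0.066, -0.704]
force: [-0.3, -0.8, -2.8]
grip_width: 0.0582
```

>>> step_arm --moves '[{"x": 0, "y": 0, "z": -0.12, "rx": 0, "ry": 0, "rz": 0}, {"x": 0, "y": 0.01, "z": -0.25, "rx": 0, "ry": 0, "rz": 0}, {"x": 0, "y": 0.01, "z": -0.35, "rx": 0, "ry": 0, "rz": 0}, {"x": 0, "y": 0.01, "z": -0.39, "rx": 0, "ry": 0, "rz": 0}, {"x": 0, "y": 0.01, "z": -0.39, "rx": 0, "ry": 0, "rz": 0}, {"x": 0, "y": 0.01, "z": -0.39, "rx": 0, "ry": 0, "rz": 0}]'

```text
time_s: 22.23
ee_pos: [0.6144, -0.1778, 0.1475]
ee_rot: [0.065, -0.704, 0.064, 0.705]
force: [0.5, -0.4, -2.1]
grip_width: 0.0584
```

```bash
python3 go.py "(.6162,-.1781,.06)"
```

```text
t 22.2333 pos [ 0.6144 -0.1778  0.1475] J [-0.0381  0.48    0.1618 -0.0006 -1.2537 -0.1445] F [ 0.5346 -0.4026 -2.1275] w 0.05835820282961553
axes y,z [-0.1817 -0.9833 -0.0004] [-0.9833  0.1817  0.0012] turn [-0.0005  0.0004  0.0001]
(.6162,-.1781,.06) shift/0.15: [ 0.5831  0.0003 -0.0131]
```

Contact is expected at TCP z ≈ 0.051.

>>> step_arm --moves '[{"x": 0.1, "y": 0, "z": -0.011, "rx": 0, "ry": 0, "rz": 0}, {"x": 0.25, "y": 0, "z": -0.011, "rx": 0, "ry": 0, "rz": 0}, {"x": 0.4, "y": 0, "z": -0.011, "rx": 0, "ry": 0, "rz": 0}, {"x": 0.5, "y": 0, "z": -0.011, "rx": 0, "ry": 0, "rz": 0}, {"x": 0.56, "y": 0, "z": -0.011, "rx": 0, "ry": 0, "rz": 0}, {"x": 0.59, "y": 0, "z": -0.011, "rx": 0, "ry": 0, "rz": 0}, {"x": 0.59, "y": 0, "z": -0.011, "rx": 0, "ry": 0, "rz": 0}, {"x": 0.59, "y": 0, "z": -0.011, "rx": 0, "ry": 0, "rz": 0}]'

```text
time_s: 22.9
ee_pos: [0.617, -0.1784, 0.0606]
ee_rot: [-0.064, 0.705, -0.064, -0.704]
force: [0.8, 0.0, -2.1]
grip_width: 0.0581
```

```bash
python3 go.py "(.6162,-.1781,.0509)"
```

```text
t 22.9 pos [ 0.617  -0.1784  0.0606] J [-0.0384  0.5504  0.0441  0.0005 -1.063  -0.1439] F [ 0.8277  0.0486 -2.0559] w 0.05805765351335118
axes y,z [-0.1811 -0.9835  0.0002] [-0.9835  0.1811 -0.0015] turn [-0.0003 -0.0005 -0.0001]
(.6162,-.1781,.0509) shift/0.15: [ 0.0647 -0.0009  0.0055]
```

>>> step_arm --moves '[{"x": 0.02, "y": 0, "z": 0.003, "rx": 0, "ry": 0, "rz": 0}, {"x": 0.04, "y": 0, "z": 0.003, "rx": 0, "ry": 0, "rz": 0}, {"x": 0.055, "y": 0, "z": 0.003, "rx": 0, "ry": 0, "rz": 0}, {"x": 0.062, "y": 0, "z": 0.003, "rx": 0, "ry": 0, "rz": 0}, {"x": 0.068, "y": 0, "z": 0.003, "rx": 0, "ry": 0, "rz": 0}, {"x": 0.068, "y": 0, "z": 0.003, "rx": 0, "ry": 0, "rz": 0}]'

```text
time_s: 23.4
ee_pos: [0.6162, -0.1782, 0.051]
ee_rot: [-0.064, 0.704, -0.064, -0.704]
force: [-3.7, 2.5, 7.4]
grip_width: 0.0584
```

>>> step_arm --moves '[{"x": 0, "y": 0, "z": 0, "rx": 0, "ry": 0, "rz": 0}, {"x": 0, "y": 0, "z": 0, "rx": 0, "ry": 0, "rz": 0}, {"x": 0, "y": 0, "z": 0, "rx": 0, "ry": 0, "rz": 0}, {"x": 0, "y": 0, "z": 0, "rx": 0, "ry": 0, "rz": 0}, {"x": -0.1, "y": 0, "z": 0, "rx": 0, "ry": 0, "rz": 0}, {"x": -0.3, "y": 0, "z": 0, "rx": 0, "ry": 0, "rz": 0}, {"x": -0.5, "y": 0, "z": 0, "rx": 0, "ry": 0, "rz": 0}, {"x": -0.7, "y": 0, "z": 0, "rx": 0, "ry": 0, "rz": 0}]' --hand 0.9

```text
time_s: 24.07
ee_pos: [0.6159, -0.1783, 0.1553]
ee_rot: [0.064, -0.704, 0.065, 0.704]
force: [1.1, -0.7, -0.1]
grip_width: 0.0812
```

>>> step_arm --moves '[{"x": -0.1, "y": 0, "z": 0.2, "rx": 0, "ry": 0, "rz": 0}, {"x": -0.2, "y": 0, "z": 0.4, "rx": 0, "ry": 0, "rz": 0}, {"x": -0.2, "y": 0, "z": 0.6, "rx": 0, "ry": 0, "rz": 0}, {"x": -0.2, "y": 0, "z": 0.8, "rx": 0, "ry": 0, "rz": 0}, {"x": -0.2, "y": 0, "z": 1, "rx": 0, "ry": 0, "rz": 0}, {"x": -0.2, "y": 0, "z": 1, "rx": 0, "ry": 0, "rz": 0}, {"x": -0.2, "y": 0, "z": 1, "rx": 0, "ry": 0, "rz": 0}]'

```text
time_s: 24.65
ee_pos: [0.4676, -0.1509, 0.1849]
ee_rot: [-0.064, 0.705, -0.064, -0.704]
force: [0.0, 0.1, -0.2]
grip_width: 0.081
```

```bash
python3 go.py
python3 - <<'E'
from h import *
for cam in("top","side"):
    p,d=robot.capture(cam);W=world(cam,d)
    for D,xy in((27,(.6634,.0875)),(38,(.6473,-.001)),(48,(.6311,-.0896)),(60,(.615,-.178))): print(cam,D,rim(cam,W,d,xy,D,.008))
    # outline overlay: where tube foot circle on its mark should show
    s=(130,290,150,350) if cam=="top" else (120,280,190,390)
    cv2.imwrite(f"pics/{cam}3.png",cv2.resize(p[s[0]:s[1],s[2]:s[3],::-1],None,fx=4,fy=3.75,interpolation=cv2.INTER_CUBIC))
E
```

```text
t 24.65 pos [ 0.4676 -0.1509  0.1849] J [ 0.0075  0.1739 -0.1803  0.0001 -1.2154 -0.1898] F [ 0.0457  0.1053 -0.2148] w 0.08100930655056432
axes y,z [-0.1812 -0.9835 -0.0001] [-0.9835  0.1812 -0.0011] turn [-0.0003 -0.0004  0.    ]
top 27 (array([0.66217401, 0.08683755]), np.float64(0.0577758054036624), np.int64(51), np.float64(0.0014010117091116379))
top 38 (array([ 0.64628518, -0.00124127]), np.float64(0.07253289027272379), np.int64(81), np.float64(0.001366838824865613))
top 48 (array([ 0.63146658, -0.08952857]), np.float64(0.04823724666970131), np.int64(92), np.float64(0.0012462292656717905))
top 60 (array([ 0.61515814, -0.17807801]), np.float64(0.0626022965380092), np.int64(135), np.float64(0.001409625408760587))
side 27 (array([0.65137456, 0.09763829]), np.float64(0.058069343292517464), np.int64(24), np.float64(0.0034385189529769888))
side 38 (array([ 0.64519345, -0.00404171]), np.float64(0.0715407577923467), np.int64(124), np.float64(0.0038025649230741957))
side 48 (array([ 0.63048001, -0.09177186]), np.float64(0.04687610466400988), np.int64(194), np.float64(0.0036107220087647145))
side 60 (array([ 0.61443561, -0.18009569]), np.float64(0.06192444357884849), np.int64(290), np.float64(0.0031505554609399344))
```

View pics/top3.png

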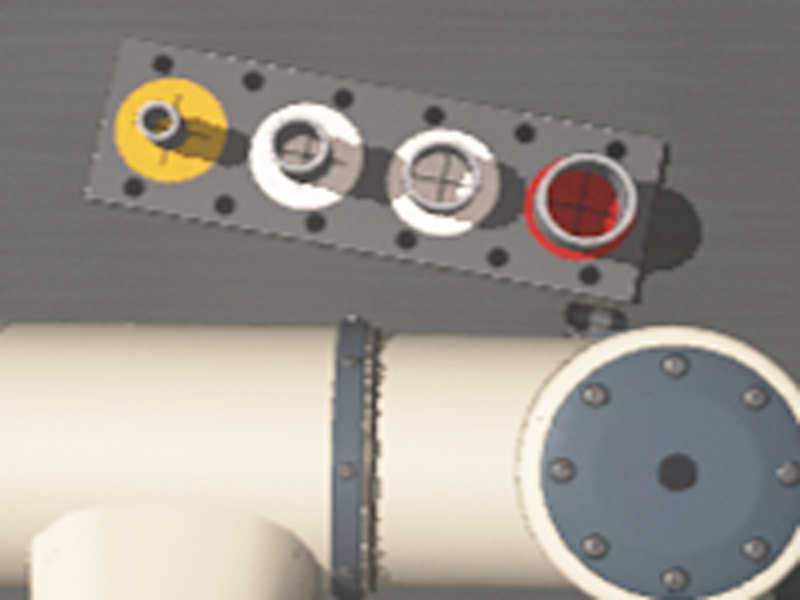

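View pics/side3.png

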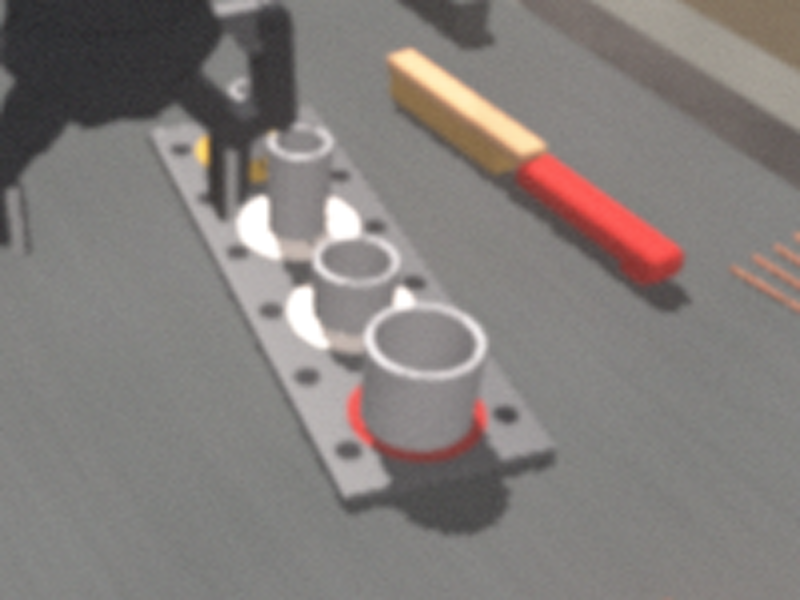

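The top crop shows all four tubes standing in order, with the 60 on red (582,202). The side crop shows them upright, with the brush untouched. In the same camera frame, rim centres lie within about 1.4 mm of the mark centres. Handing in.

```bash
python3 -c "
from cell import robot
print(robot.sign_off())"
```

```text
the job is handed in; nothing more can be done
None
```

All four tubes are standing upright on the plate in order of diameter, and I handed the job in at about 25 s of the 112 s limit. The 27 is on yellow, the 38 and 48 are on the two white marks in that order, and the 60 is on red. The gripper is open and clear of everything, and I did not handle the wire brush, the magnet or the pink and brown look-alikes.

- **Top camera:** the rim centres are about 1.4 mm (27), 1.0 mm (38), 0.4 mm (48) and 0.2 mm (60) from their mark centres. Rim heights match tubes standing on the plate. The first two sit a little off because I saw a bias of 1–1.5 mm between camera and arm only after placing them. I left them there as close enough.
- **Side camera:** it reads the 38, 48 and 60 about 2–3.5 mm off. It was off by a similar amount for the tubes at the start, with a worse fit, so I trusted the top camera. It gave no usable final reading for the 27, which was partly hidden behind the gripper.
- **Forces:** the contact forces I read stayed under about 10 N.
- **Trained networks:** they missed two of the real tubes and reported look-alikes, and gave the same answers for every tube name. I identified the tubes by colour, rim size and height instead.

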